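# Shut the shoe-care case and click its lock wheel to the pointer

### The job

Lock up the clear case: first push its lid fully shut, then flick the finger wheel in front of it round with a fingertip, click by click and anticlockwise as seen from above, until the rib that carries the upright stud has clicked into place at the pointer on the case, without going past it. Do not lift or shove the case, do not force the wheel, and leave the dish, timer, shoe horn and clothes peg where they are.

Things in the scene. Friction and masses are not known exactly. Their poses are not given: they have to be found in the camera images.
- case: Translucent plastic case holding shoe-care tins, about 2 kg, loose on the cabinet top: 140 (x) x 200 (y) x 60 mm high. Origin: centre of the box's underside. Its -x side is the front, roughly facing the robot. A grey bracket (44 mm wide, 12 mm high) runs from the front along -x to a grey drum (60 mm diameter, top 43 mm up) that carries the finger wheel.
- hub (a point): Point on the finger wheel's vertical axle, level with the wheel's top face 56 mm above the table; at (-145, 0, 56) mm in the case's frame. The aluminium wheel lies flat: a 68 mm disc, 12 mm thick (44 to 56 mm up), with seven even ribs 8 mm wide reaching 55 mm from the axle. Under the ribs is free space down to the table, but for the bracket on the case's side.
- wheel (a joint): Wheel angle, rad: 0 with the stud's rib clicked in at the pointer; grows anticlockwise from above (ribs on the robot's side move to the robot's right, case -y). It rests at multiples of 0.898 (one rib spacing); let go between, it snaps to the nearer rest (very rarely it starts poised halfway). A click takes 2 to 4 N at a rib's end. Starts 2, 3 or 4 clicks short; can turn past 0.
- stud (a point): Top centre of the upright stud, a round aluminium pin 9 mm in diameter and 18 mm high on one rib, 47 mm from the axle, its top 74 mm above the table; it turns with the wheel. The other six ribs are flat. In every rest one rib points at the pointer and the middle of a gap between two ribs faces straight away from the case (case -x).
- pointer (a point): Tip of the dark steel pointer, a 24 mm wide block with a wedge on the middle of the case's front, 44 to 56 mm up, aiming along -x at the axle. The tip is at (-86.5, 0, 56) mm in the case's frame, on the case's (+x) side of the wheel; rib ends pass 3.5 mm from it.
- lid (a joint): Opening angle of the translucent lid, rad: 0 fully shut, growing as it opens upward. A plate 140 x 200 x 6 mm hinged along the case's far (+x) upper edge, axis at (70, 0, 60.5) mm in the case's frame, parallel to its y, on the plate's underside. It stays where it is left; 1 to 2 N down near its free edge closes it. Starts 0.6 to 0.95 open, stops against the case at 0.
- lid_edge (a point): Middle of the lid's free (front) edge on its flat upper face, 140 mm from the hinge axis; 66.5 mm above the table when shut.
- dish: Red ceramic dish, 90 mm across, 18 mm high, loose, to the right front of the case. Origin: centre of its underside. Leave alone.
- timer: Round aluminium kitchen timer, 66 mm diameter, 26 mm high with a 48 mm knob on top up to 40 mm, loose, to the left of the wheel. Origin: centre of its underside. Leave alone.
- shoehorn: Black steel shoe horn about 200 mm long, 38 mm wide, lying flat to the left of the case. Origin: near its middle, underside. Leave alone.
- peg: Bamboo clothes peg, 70 mm long, about 16 mm high, lying to the right of the case. Origin: middle of its underside. Leave alone.

How it is judged:
By the outcome, as a careful person would: the job done as asked, in the order asked, and still so for the second after the job is handed in, with the robot touching nothing.
It also fails if it takes over 72 s, if anything falls off the work surface, if the arm or the gripper's body presses on something with over 40 N, if the wrist force passes 120 N, or if a joint passes its speed limit or range.

### The arm

A 7-joint arm with a two-finger parallel gripper is mounted at the origin on the work surface. World frame = base frame: x ahead of the robot, y to its left, z up, the work surface at z = 0. Lengths are in mm, angles in rad, forces in N, time in s.
With the tool pointing down it reaches from about 425 to 875 mm from the base axis. Payload 4.7 kg.
Tool frame: the origin (TCP) lies at the very end of the fingers, on their centre line; the grasp point (between the pads) lies 19 mm behind it (robot.hold_point_z is the z of the grasp point in the tool frame, in mm); z points along the fingers, y is the direction in which the jaws open and shut (so a half turn about z gives the same grasp; the last joint's range is limited). The gripper opens to 87 mm and grips with 3 to 60 N. Pads are 19 mm wide; open, the fingers measure 117 mm over their backs; the gripper's body (75 mm by 190 mm) begins 51 mm behind the grasp point.
Start: joints at [-1.227, 0.321, -0.07, 1.45, 0.023, 1.371, -0.057], TCP at [210.533, 614.981, 222.587] pointing down, gripper open.
Joint ranges: [-2.86, 2.86], [-0.3, 2.09], [-1.38, 1.24], [0.06, 2.45], [-1.56, 4.7], [0.09, 2.05], [-2.69, 2.69]. Speed limits (rad/s): [2.57, 2.57, 3.14, 3.14, 3.14, 3.14, 3.14].

### API

Orientations are given as a unit quaternion [x, y, z, w].
In Python, from plant import monitor, viewer, robot, nets gives the robot as it stands.
- The arm moves only by the tool send_rows, never from a script. Its argument "plan" is a list of rows, each a list of 4 numbers: the shift along the tool's x, y, z in cm, then the turn about the tool's z in degrees. A call has 1 to 12 rows; each row is the pose to reach, as a shift and turn from the pose commanded when the call began, along the tool's axes at that moment; what a row does not reach only later rows make up. A row lasts 1/12 s, in which the tool goes at most 41.7 mm and 7.16 degrees, less where a joint would pass 70% of its speed; a pose out of reach is approached as far as the arm can. A call with a gripper value outside its range is refused whole. "hand" is the opening, from -1 (shut) to 1 (fully open), set as the call begins (left out, the last holds). The fingers move at their own pace and stop on an object; the grip force is fixed at half the most. Time passes only in rows, so rows that repeat a pose let the fingers close. It gives the time, the measured TCP pose, the force and the opening at its end, in the units of the state.
- monitor.observe(): the state, without advancing time (a new reading comes with each control period).
- viewer.snapshot(name): name is "scene" or "top" or "wrist"; returns a dict with "color" (384x512x3 uint8, red, green, blue), "mtx" (3x3 intrinsics, pixels), "R" (3x3) and "t" (3): a world point X has camera coordinates R X + t; the wrist camera has in their place "tool_from_camera" (4x4, takes a point from camera to tool coordinates, whose origin is the TCP and whose axes are the flange's). Camera axes: x right, y down, z forward; pixel columns grow to the right and rows downward; lengths in mm; the calibration is good to about 2 mm. A picture is of the moment at which its call begins: read the wrist's pose just before it. There is no depth.
- robot.job_done(): hands the job in, once; it reports no verdict.
Trained networks look in the newest picture that a camera, given by its name, has taken for a name from the list of things; names that differ only in an ending like _2 or _b are one class to them, and where a whole thing is asked for, a point or a joint stands for the part that bears it (a point fixed in the world has none). Each returns a list of dicts, best first, with "p" (0 to 1); they miss things now and then, are a little off and sometimes report something else, mostly with a low value. They report only what shows in the picture. A call takes as long as a camera call.
- nets.boxes_of(camera, label): "box" ([centre column, centre row, width, height] in pixels, round what is visible of it).
- nets.silhouettes(camera, label): "mask" (384x512 bool, what is visible of it) and "box" ([centre column, centre row, width, height] in pixels, round what is visible of it).
The state is a dict: "t": time; "joint_positions": joint angles; "qd": joint speeds; "joint_efforts": joint torques, N m; "position": TCP position; "ee_rot": TCP orientation; "contact_force": force on the tool from outside, world axes, zero at the start; "ft_torque": the same for the moment, N m; "finger_gap": finger opening in mm.
Only numpy, scipy, OpenCV 4.12 (cv2) and the standard library are available. Lean on these libraries where they do the work, as an engineer would, in place of code of your own. Each camera call takes 0.05 s, during which the arm holds its last target.

## Working session

There is one attempt and no reset: what is moved stays moved. The work goes in short steps, Python scripts to look and compute and a tool call to move; the robot and the scene stay as the last step left them, time stands still between calls to the robot, and variables do not carry over. Pictures are saved under pics/ and viewed, and the job is handed in when it is done.

Besides the shell and the picture viewer there is one more tool, called after "Request:" as name([rows], argument=value, ...), one row to a line, values as JSON. send_rows: Moves the arm, as the interface text tells. Its arguments: {"type":"object","properties":{"plan":{"type":"array","items":{"type":"array","items":{"type":"number"}}},"hand":{"type":"number"}},"required":["plan"]}

```bash
ls; mkdir -p pics; python3 - <<'E'
from plant import monitor, viewer, robot, nets
import cv2
s=monitor.observe(); print(s)
for n in ["scene","top","wrist"]:
    d=viewer.snapshot(n); cv2.imwrite(f"pics/a_{n}.png",cv2.resize(d["color"][:,:,::-1],None,fx=1.5,fy=1.5))
    print(n,d["mtx"].tolist(),{k:d[k].round(3).tolist() for k in d if k in("R","t","tool_from_camera")})
E
```

```text
pics
{'t': 0.0, 'joint_positions': array([-1.2269164 ,  0.32179927, -0.07006008,  1.45170034,  0.02259336,
        1.37080297, -0.05691223]), 'qd': array([-0.00071437,  0.00043961, -0.00062943, -0.00209798, -0.00111117,
       -0.00165051,  0.00026409]), 'joint_efforts': array([ 3.20015688e-04, -4.91300368e+01, -4.03867643e-01, -3.12523770e+01,
       -6.38387399e-02,  4.35626437e-02,  1.38022688e-04]), 'position': array([210.36886826, 614.41575498, 221.46402152]), 'ee_rot': array([ 1.64146577e-01,  9.86435490e-01, -9.55734595e-04, -1.07424225e-04]), 'contact_force': array([-0.03289004,  1.35353081,  0.55747983]), 'ft_torque': array([-0.0196771 ,  0.01657491,  0.06567769]), 'finger_gap': 87.00752144005136}
scene [[437.6074037741594, 0.0, 258.83924614293016], [0.0, 437.6074037741594, 191.40543433364485], [0.0, 0.0, 1.0]] {'R': [[0.66, 0.751, -0.011], [0.551, -0.494, -0.673], [-0.511, 0.438, -0.74]], 't': [-427.572, -281.415, 1372.326]}
top [[489.3901416088204, 0.0, 260.2409443977384], [0.0, 489.3901416088204, 196.60104775525448], [0.0, 0.0, 1.0]] {'R': [[0.007, -1.0, 0.008], [-0.993, -0.007, -0.115], [0.115, -0.008, -0.993]], 't': [13.539, 624.81, 1003.901]}
wrist [[322.03484146377866, 0.0, 250.7099307580493], [0.0, 322.03484146377866, 189.577308209139], [0.0, 0.0, 1.0]] {'tool_from_camera': [[0.0, -0.969, -0.246, 67.411], [1.0, 0.0, -0.001, 1.326], [0.001, -0.246, 0.969, -162.335], [0.0, 0.0, 0.0, 1.0]]}
```

View pics/a_scene.png

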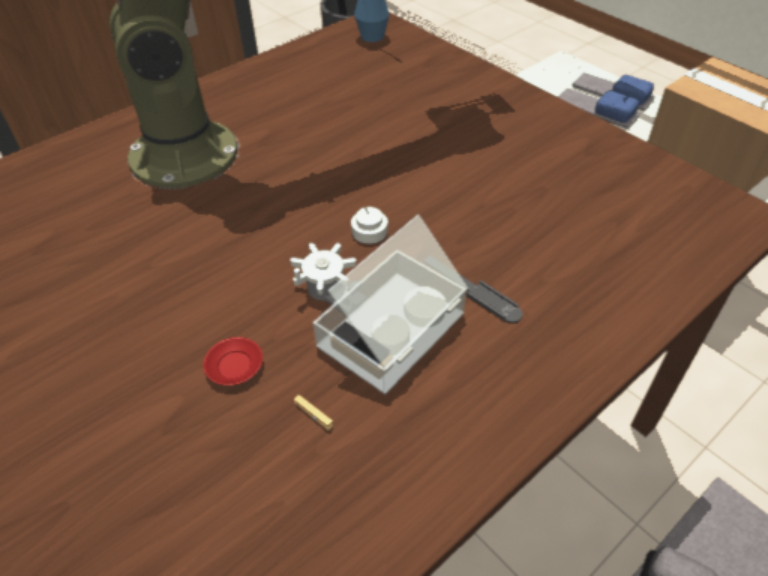

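View pics/a_top.png

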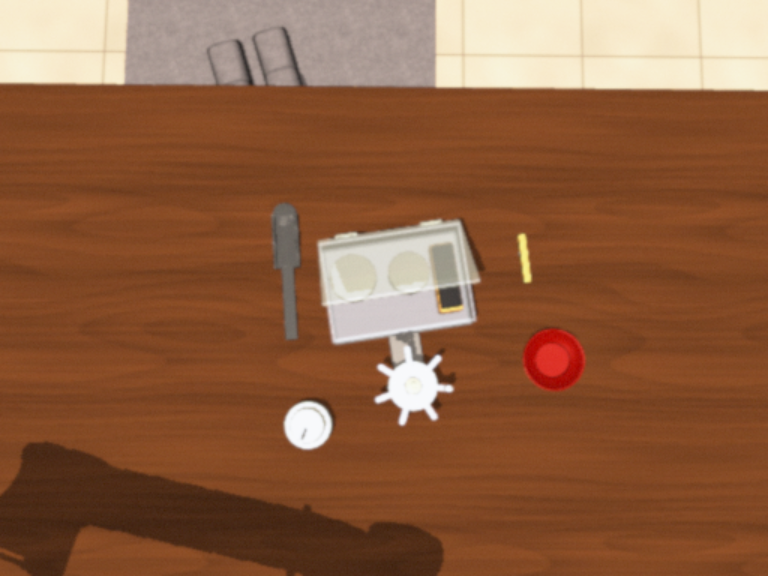

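The top view shows the wheel near (413,385)/1.5, the case turned slightly with its lid half open, and the stud too small to read. I'll zoom in on it.

```bash
cat > h.py <<'E'
import numpy as np,cv2
from plant import monitor, viewer, robot, nets
from scipy.spatial.transform import Rotation as Rt
def proj(d,X,st=None):
    X=np.atleast_2d(np.asarray(X,float))
    if "R" in d: C=X@d["R"].T+d["t"]
    else:
        Rw=Rt.from_quat(st["ee_rot"]).as_matrix(); T=d["tool_from_camera"]
        tl=(X-st["position"])@Rw; C=(tl-T[:3,3])@T[:3,:3]
    p=C@d["mtx"].T; return p[:,:2]/p[:,2:]
def unproj(d,uv,z,st=None):
    uv=np.atleast_2d(np.asarray(uv,float)); r=np.c_[uv,np.ones(len(uv))]@np.linalg.inv(d["mtx"]).T
    if "R" in d: o=-d["R"].T@d["t"]; r=r@d["R"]
    else:
        Rw=Rt.from_quat(st["ee_rot"]).as_matrix(); T=d["tool_from_camera"]
        o=Rw@T[:3,3]+st["position"]; r=r@T[:3,:3].T@Rw.T
    return o+r*((z-o[2])/r[:,2])[:,None]
def crop(d,c,w,name,size=600,marks=()):
    im=d["color"][:,:,::-1]; M=np.float32([[size/w,0,size/2-c[0]*size/w],[0,size/w,size/2-c[1]*size/w]])
    o=cv2.warpAffine(im,M,(size,size),flags=cv2.INTER_CUBIC)
    for m in marks:
        q=M@np.r_[m,1]; cv2.circle(o,(int(q[0]),int(q[1])),3,(0,0,255),-1)
    cv2.imwrite("pics/"+name+".png",o)
E
python3 - <<'E'
from h import *
for n,c in(("top",(280,220)),("scene",(240,185))):
    d=viewer.snapshot(n)
    for l in("wheel","stud","case","hub","pointer","lid"):
        for r in nets.silhouettes(n,l)[:2]:
            m=r["mask"]; ys,xs=np.nonzero(m); print(n,l,round(r["p"],2),np.round(r["box"],1),m.sum())
            if l in("wheel","stud"): 
                u=unproj(d,[r["box"][:2]],56); print(u.round(1))
    crop(d,c,90 if n=="scene" else 130,"b_"+n)
E
```

```text
top wheel 0.72 [274.4 257.   46.7  52.8] 916
[[497.7 -11.8  56. ]]
top stud 0.67 [275.7 258.5  47.   46.8] 1038
[[494.6 -14.5  56. ]]
top case 0.93 [267.1 214.2 110.7 132.1] 8690
top pointer 0.55 [265.9 212.3 112.  137.7] 8636
top lid 0.59 [264.2 176.1 106.4  61.1] 4464
scene wheel 0.63 [214.1 179.8  37.5  33.4] 759
[[509.  -21.7  56. ]]
scene wheel 0.61 [263.9 194.9  93.2 105.4] 4969
[[626.3  35.5  56. ]]
scene stud 0.86 [214.8 177.8  42.2  33.8] 755
[[504.8 -16.3  56. ]]
scene stud 0.25 [327.9 200.   44.2  31.8] 543
[[737.1 135.3  56. ]]
scene case 0.7 [252.1 202.8 116.9 117.1] 7868
scene hub 0.87 [252.2 202.6 116.  116.6] 7742
scene pointer 0.63 [251.4 202.9 117.9 119.9] 7977
scene lid 0.93 [265.6 195.9  93.4 104.6] 5065
```

```bash
sleep 1; python3 -c "
import cv2,numpy as np
a=cv2.imread('pics/b_top.png');b=cv2.imread('pics/b_scene.png');cv2.imwrite('pics/b.png',cv2.resize(np.hstack([a,b]),(800,400)))"
```

```text
(no output)
```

View pics/b_scene.png

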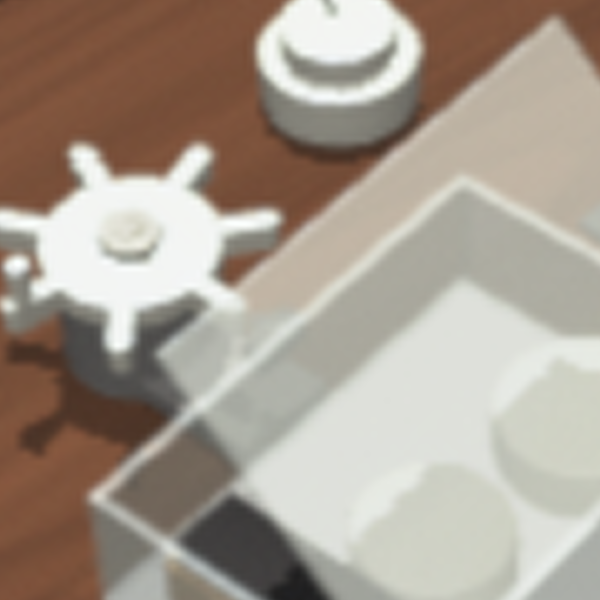

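View pics/b_top.png

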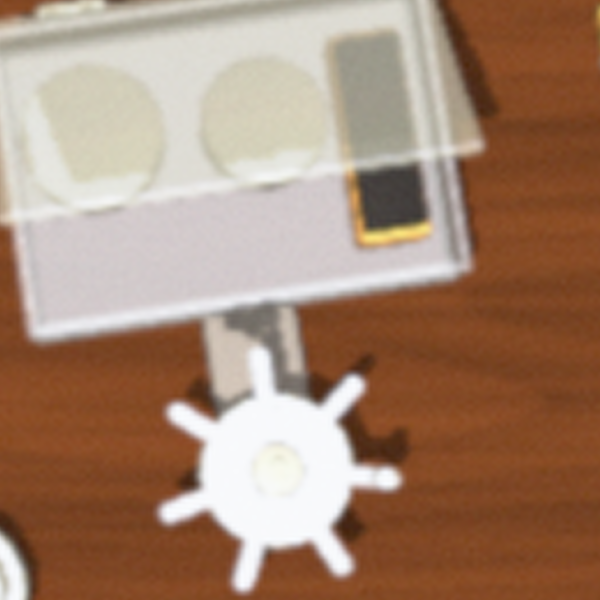

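Both views agree. The stud is on the right-hand rib (scene crop (17,268), top crop (385,472)). The rib at the pointer is two spacings further anticlockwise, so 2 clicks are needed. Next I'll fit the hub position, the yaw and the lid angle.

```bash
cat > fit.py <<'E'
from h import *
from scipy.optimize import minimize
def wheelpoly(x,y,th,z):
    L=[]; a=np.linspace(0,2*np.pi,48)
    L.append(np.c_[x+34*np.cos(a),y+34*np.sin(a),0*a+z])
    for k in range(7):
        t=th+k*2*np.pi/7; c,s=np.cos(t),np.sin(t)
        q=np.array([[20,-4],[55,-4],[55,4],[20,4]]); L.append(np.c_[x+q[:,0]*c-q[:,1]*s,y+q[:,0]*s+q[:,1]*c,np.full(4,z)])
    return L
def render(d,L,roi,S=4):
    x0,y0,w,h=roi; m=np.zeros((h*S,w*S),np.uint8)
    for P in L: cv2.fillConvexPoly(m,np.round(((proj(d,P)+.5-[x0,y0])*S)).astype(np.int32),255)
    return cv2.resize(m,(w,h),interpolation=cv2.INTER_AREA)/255.
def case2w(p,cx,cy,yaw):
    p=np.atleast_2d(p); c,s=np.cos(yaw),np.sin(yaw); return np.c_[cx+c*p[:,0]-s*p[:,1],cy+s*p[:,0]+c*p[:,1],p[:,2]]
E
python3 - <<'E'
from fit import *
d=viewer.snapshot("top"); roi=(240,222,72,68)
g=cv2.GaussianBlur(d["color"],(0,0),.01).astype(float).min(2)[222:290,240:312]
tgt=np.clip((g-90)/130,0,1); tgt[:14]=0   # cut case
def cost(p):
    r=render(d,wheelpoly(p[0],p[1],p[2],56),roi); r=cv2.GaussianBlur(r,(0,0),.6); r[:14]=0
    return ((r-tgt)**2).sum()
best=min((minimize(cost,[495,-13,t],method="Nelder-Mead",options=dict(initial_simplex=[[495,-13,t],[499,-13,t],[495,-9,t],[495,-13,t+.1]])) for t in(0.05,.15,.25)),key=lambda r:r.fun)
print(best.x,best.fun,np.degrees(best.x[2]))
x,y,th=best.x
# case corner check
cx,cy=x+145*np.cos(th),y+145*np.sin(th); print("case",cx,cy)
K=case2w([[-70,-100,60],[-70,100,60],[70,100,60],[70,-100,60],[-145,0,56],[-145+47*np.cos(-1.795),47*np.sin(-1.795),74]],cx,cy,th)
pt=proj(d,K); print(pt.round(1).tolist())
crop(d,(268,215),130,"c_top",600,pt)
ds=viewer.snapshot("scene"); crop(ds,(245,195),110,"c_scene",600,proj(ds,K))
for lam in np.arange(.6,.96,.05):
    e=case2w([[70-140*np.cos(lam)-6*np.sin(lam),s,60.5+140*np.sin(lam)+6*np.cos(lam)] for s in(-100,0,100)],cx,cy,th)
    print(round(lam,2),proj(d,e).round(1).tolist(),proj(ds,e).round(1).tolist())
E
```

```text
[ 4.98501953e+02 -1.23615320e+01  1.60657881e-01] 32.63777357497799 9.205018498561648
case 641.6346802106218 10.833777234122879
[[316.8, 213.0], [221.1, 227.9], [211.4, 161.6], [305.7, 147.4], [274.7, 256.6], [298.2, 258.3]]
0.6 [[320.4, 198.5], [268.5, 206.5], [216.3, 214.5]] [[211.4, 193.4], [242.8, 167.1], [271.0, 143.5]]
0.65 [[320.4, 196.2], [268.2, 204.2], [215.7, 212.3]] [[212.5, 192.4], [244.0, 166.1], [272.4, 142.4]]
0.7 [[320.4, 193.7], [268.0, 201.8], [215.2, 209.9]] [[213.7, 191.7], [245.4, 165.2], [273.8, 141.4]]
0.75 [[320.4, 191.1], [267.7, 199.2], [214.6, 207.3]] [[215.1, 191.0], [246.9, 164.4], [275.4, 140.6]]
0.8 [[320.3, 188.3], [267.3, 196.4], [214.1, 204.6]] [[216.6, 190.5], [248.5, 163.8], [277.0, 139.8]]
0.85 [[320.2, 185.4], [267.0, 193.5], [213.5, 201.7]] [[218.2, 190.1], [250.1, 163.3], [278.8, 139.2]]
0.9 [[320.0, 182.3], [266.6, 190.5], [212.9, 198.7]] [[219.9, 189.9], [252.0, 162.9], [280.7, 138.7]]
0.95 [[319.8, 179.1], [266.2, 187.3], [212.2, 195.6]] [[221.7, 189.8], [253.9, 162.6], [282.6, 138.3]]
```

View pics/c_top.png

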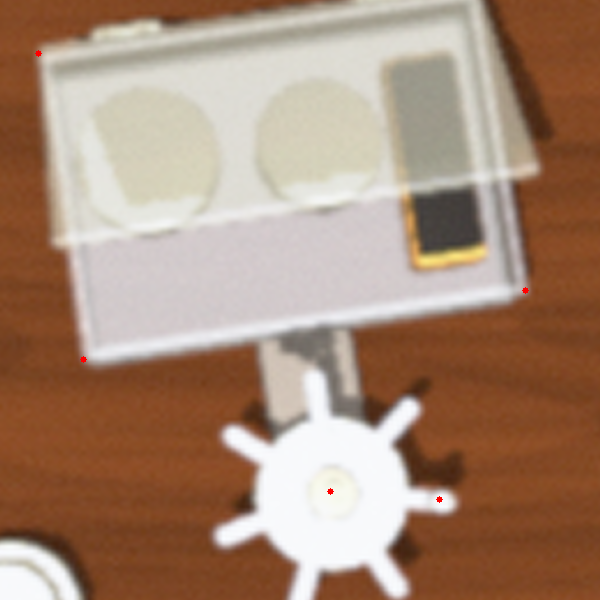

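View pics/c_scene.png

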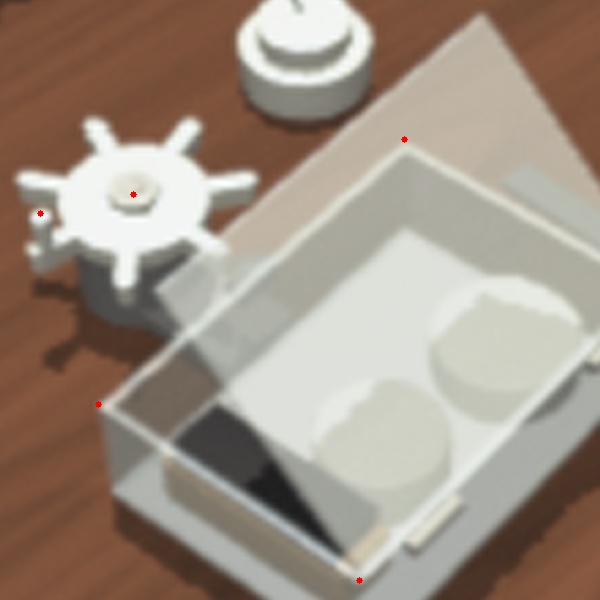

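The fit puts the hub at (498.5, -12.4), yaw at 9.2° and the case centre at (641.6, 10.8). Reprojected points match the top view and are within about 2 px in the scene view. The lid is at about 0.81 rad. Now a helper for the shifts.

```bash
cat > mv.py <<'E'
from fit import *
HX,HY,TH=498.5,-12.4,0.1606
CX,CY=HX+145*np.cos(TH),HY+145*np.sin(TH)
def cur():
    s=monitor.observe(); R=Rt.from_quat(s["ee_rot"]).as_matrix(); return s,R
def rows(targets):  # list of (world xyz, tool-y azimuth rad or None)
    s,R=cur(); az0=np.arctan2(R[1,1],R[0,1])
    print("t",round(s["t"],2),"pos",s["position"].round(1),"az",round(np.degrees(az0),1),"F",s["contact_force"].round(1),"gap",round(s["finger_gap"],1),"tilt",R[:,2].round(3))
    for P,az in targets:
        d=R.T@(np.asarray(P)-s["position"])/10
        a=0 if az is None else -np.degrees((az-az0+np.pi)%(2*np.pi)-np.pi)
        print(d.round(2).tolist(),round(a,1))
E
python3 - <<'E'
from mv import *
rows([(case2w([[-2,0,190]],CX,CY,TH)[0],TH)])
E
```

```text
t 0.95 pos [210.5 615.  222.6] az 71.1 F [ 0.3  0.1 -0.4] gap 87.2 tilt [ 0.  0. -1.]
[-60.18, -43.3, 3.26] 61.9
```

Request:
send_rows([
  [-3, -2.2, 0, 5],
  [-6, -4.4, 0, 10],
  [-9, -6.6, 0, 15],
  [-12, -8.7, 0, 20],
  [-15, -10.9, 0, 25],
  [-18, -13, 0, 30],
  [-21, -15.2, 0, 35],
  [-24, -17.3, 0, 40],
  [-27, -19.5, 0, 45],
  [-30, -21.6, 0, 50],
  [-33, -23.8, 0, 55],
  [-36, -25.9, 0, 61.9],
], hand=-1)

```text
t: 1.95
position: [468.1, 251.6, 223.0]
ee_rot: [0.65, 0.76, 0.0, -0.0]
contact_force: [-0.4, -0.0, -0.0]
finger_gap: 15.2
```

```bash
python3 - <<'E'
from mv import *
rows([(case2w([[-2,0,190]],CX,CY,TH)[0],TH)])
E
```

```text
t 1.95 pos [468.1 251.6 223. ] az 8.9 F [-0.4 -0.  -0. ] gap 15.2 tilt [ 0.001  0.001 -1.   ]
[-26.49, 13.2, 3.29] -0.3
```

Request:
send_rows([
  [-3, 1.5, 0, 0],
  [-6, 3, 0, 0],
  [-9, 4.5, 0, 0],
  [-12, 6, 0, 0],
  [-15, 7.5, 0, 0],
  [-18, 9, 0, 0],
  [-21, 10.5, 0, 0],
  [-24, 12, 0, 0],
  [-26, 13, 0, 0],
  [-26.5, 13.2, 1, 0],
  [-26.5, 13.2, 2, 0],
  [-26.5, 13.2, 2.5, 0],
])

```text
t: 2.95
position: [638.7, 13.9, 195.3]
ee_rot: [0.648, 0.762, -0.001, -0.001]
contact_force: [-0.6, -0.1, -0.5]
finger_gap: 0.6
```

```bash
python3 - <<'E'
from mv import *
T=[]
for l in(.81,.6,.4,.2,.1,0): T.append((case2w([[70-120*np.cos(l)-6*np.sin(l)+15,0,60.5+120*np.sin(l)+6*np.cos(l)]],CX,CY,TH)[0],TH))
rows(T)
ds=viewer.snapshot("scene"); crop(ds,(245,170),150,"d_scene")
E
```

```text
t 2.95 pos [638.7  13.9 195.3] az 9.2 F [-0.6 -0.1 -0.5] gap 0.6 tilt [-0.003  0.001 -1.   ]
[-0.36, 0.04, 4.38] 0.0
[-0.36, -1.48, 6.22] 0.0
[-0.36, -2.52, 8.26] 0.0
[-0.37, -3.11, 10.52] 0.0
[-0.37, -3.22, 11.7] 0.0
[-0.37, -3.22, 12.89] 0.0
```

View pics/d_scene.png

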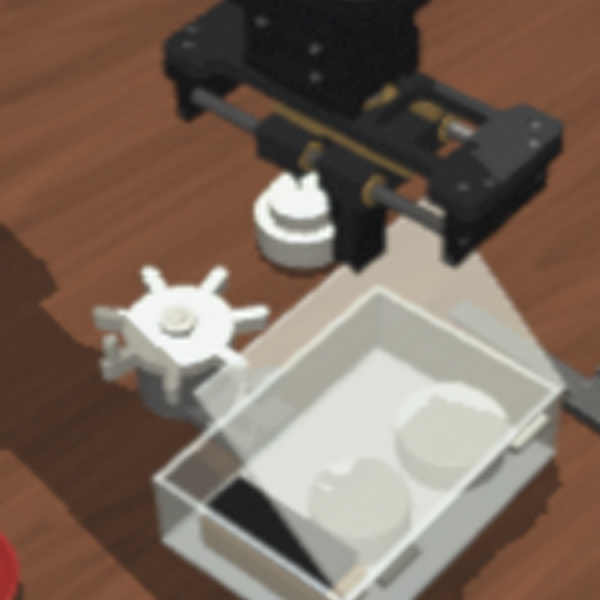

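The closed fingers are over the lid at crop (360,260), and nothing is touching. I'll follow the arc down slowly.

Request:
send_rows([
  [-0.2, 0, 1.5, 0],
  [-0.3, 0, 3, 0],
  [-0.3, 0, 4, 0],
  [-0.3, -0.5, 4.9, 0],
  [-0.3, -1, 5.5, 0],
  [-0.3, -1.5, 6.2, 0],
  [-0.3, -1.9, 6.9, 0],
  [-0.3, -2.2, 7.6, 0],
  [-0.3, -2.5, 8.3, 0],
  [-0.3, -2.7, 9.0, 0],
  [-0.3, -2.9, 9.7, 0],
  [-0.3, -3.1, 10.4, 0],
])

```text
t: 4.0
position: [609.6, 4.7, 92.9]
ee_rot: [0.648, 0.761, -0.0, 0.0]
contact_force: [-0.6, -0.3, 0.9]
finger_gap: -0.1
```

Request:
send_rows([
  [0, 0, 0.5, 0],
  [0, -0.1, 1.0, 0],
  [0, -0.1, 1.5, 0],
  [0, -0.1, 1.8, 0],
  [0, -0.1, 2.0, 0],
  [0, -0.1, 2.2, 0],
])

```text
t: 4.5
position: [609.0, 4.8, 71.4]
ee_rot: [0.648, 0.762, 0.0, 0.0]
contact_force: [-0.2, 0.3, 0.7]
finger_gap: 0.4
```

Request:
send_rows([
  [0, 0, 0.2, 0],
  [0, 0, 0.35, 0],
  [0, 0, 0.45, 0],
  [0, 0, 0.5, 0],
])

```text
t: 4.83
position: [608.9, 4.8, 66.9]
ee_rot: [0.648, 0.762, 0.0, -0.0]
contact_force: [-2.4, -0.0, 5.3]
finger_gap: 0.7
```

```bash
python3 - <<'E'
from mv import *
rows([])
E
```

```text
t 4.83 pos [608.9   4.8  66.9] az 9.2 F [-2.4 -0.   5.3] gap 0.7 tilt [ 0.  0. -1.]
```

Request:
send_rows([
  [0, 0, 0.05, 0],
  [0, 0, 0.1, 0],
  [0, 0, 0.1, 0],
])

```text
t: 5.08
position: [608.9, 4.8, 66.9]
ee_rot: [0.648, 0.762, 0.0, -0.0]
contact_force: [-4.1, 0.7, 8.0]
finger_gap: 0.3
```

Request:
send_rows([
  [0, 0, -1, 0],
  [0, 0, -3, 0],
  [0, 0, -6, 0],
  [0, 0, -8, 0],
])

```text
t: 5.42
position: [609.7, 4.7, 148.1]
ee_rot: [0.648, 0.762, 0.001, 0.001]
contact_force: [1.0, 0.5, 1.0]
finger_gap: 0.1
```

```bash
python3 - <<'E'
from mv import *
ds=viewer.snapshot("scene"); crop(ds,(245,190),130,"e_scene")
def gap(az,r,z): return (np.array([HX+r*np.cos(az+TH),HY+r*np.sin(az+TH),z]),az+TH-np.pi)
rows([gap(np.pi,60,130),gap(np.pi,60,46)])
E
```

```text
t 5.47 pos [612.2   4.7 152.3] az 9.2 F [1.7 0.4 3.5] gap 0.5 tilt [ 0.009  0.001 -1.   ]
[0.13, -17.52, 2.07] -0.0
[0.13, -17.6, 10.47] -0.0
```

View pics/e_scene.png

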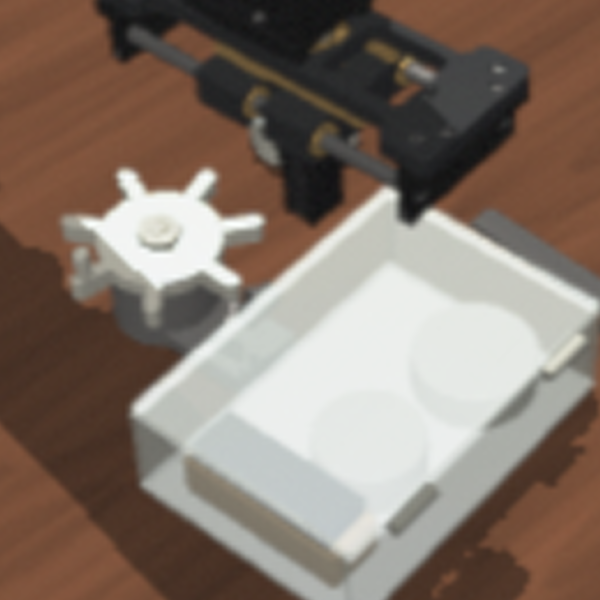

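The lid is shut: the plate lies flush, and the force rose to 8 N with no further travel. Next I'll move above the gap on the robot's side of the wheel.

Request:
send_rows([
  [0, -2, 0, 0],
  [0, -5, 0, 0],
  [0, -8, 0, 0],
  [0, -11, 0, 0],
  [0, -14, 0, 0],
  [0.05, -16, 0.5, 0],
  [0.1, -17, 1.5, 0],
  [0.1, -17.5, 2, 0],
  [0.1, -17.5, 2.5, 0],
])

```text
t: 6.22
position: [435.4, -22.2, 120.5]
ee_rot: [0.648, 0.762, 0.001, -0.0]
contact_force: [0.1, -0.3, -0.3]
finger_gap: 0.2
```

```bash
python3 - <<'E'
from mv import *
def gap(az,r,z): return (np.array([HX+r*np.cos(az+TH),HY+r*np.sin(az+TH),z]),az+TH-np.pi)
s=monitor.observe()
d=viewer.snapshot("top"); crop(d,(268,240),130,"f_top")
w=viewer.snapshot("wrist"); cv2.imwrite("pics/f_wrist.png",w["color"][:,:,::-1])
ds=viewer.snapshot("scene"); crop(ds,(215,180),100,"f_scene")
rows([gap(np.pi,60,80),gap(np.pi,60,46)])
E
```

```text
t 6.37 pos [436.7 -22.1 120.6] az 9.2 F [-0.1 -0.3  0.3] gap 0.7 tilt [ 0. -0. -1.]
[-0.02, 0.26, 4.06] 0.0
[-0.02, 0.25, 7.46] 0.0
```

View pics/f_wrist.png

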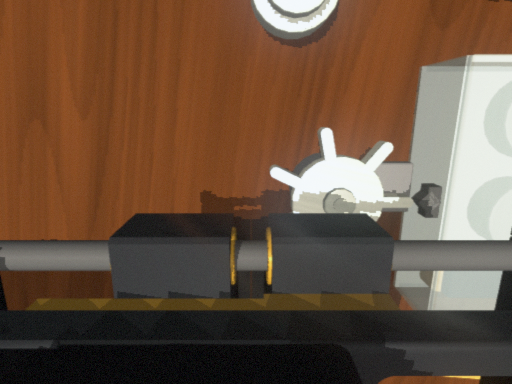

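View pics/f_scene.png

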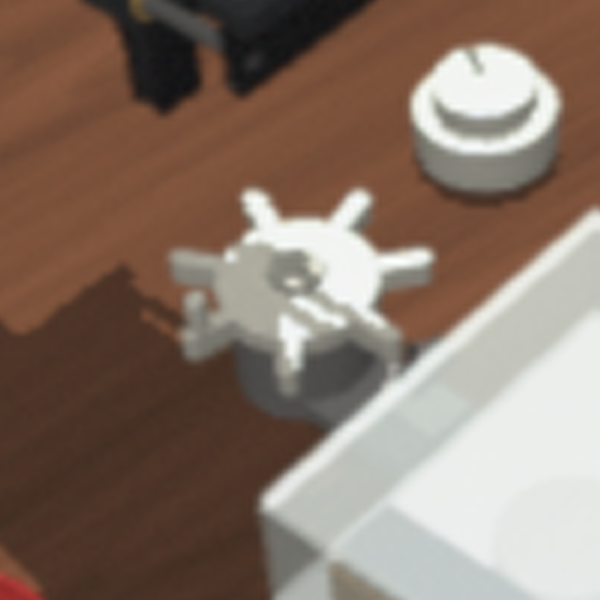

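View pics/f_top.png

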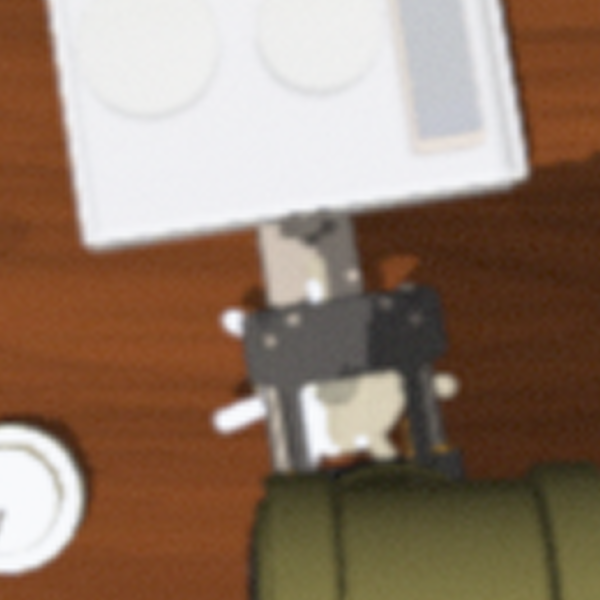

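The case hasn't moved and the gap is clear beneath the fingertip. Descending into it now.

Request:
send_rows([
  [0, 0.2, 1, 0],
  [0, 0.25, 2.5, 0],
  [0, 0.25, 4, 0],
  [0, 0.25, 5, 0],
  [0, 0.25, 6, 0],
  [0, 0.25, 7, 0],
  [0, 0.25, 7.4, 0],
  [0, 0.25, 7.4, 0],
])

```text
t: 7.03
position: [437.8, -21.9, 45.5]
ee_rot: [0.648, 0.762, -0.001, -0.0]
contact_force: [0.5, -1.0, 0.5]
finger_gap: 0.6
```

```bash
python3 - <<'E'
from mv import *
def gap(az,r,z): return (np.array([HX+r*np.cos(az+TH),HY+r*np.sin(az+TH),z]),az+TH-np.pi)
ds=viewer.snapshot("scene"); crop(ds,(215,180),100,"g_scene")
rows([gap(np.pi+np.radians(a),60-min(a,20)*.1,46) for a in np.r_[np.arange(0,52,5),51.4]])
E
```

```text
t 7.08 pos [438.3 -21.9  46.2] az 9.2 F [ 0.3  1.5 -0.2] gap 0.3 tilt [-0.001 -0.    -1.   ]
[-0.02, 0.1, 0.02] -0.0
[-0.54, 0.17, 0.02] -5.0
[-1.05, 0.29, 0.02] -10.0
[-1.54, 0.45, 0.02] -15.0
[-2.01, 0.65, 0.02] -20.0
[-2.47, 0.84, 0.02] -25.0
[-2.92, 1.07, 0.02] -30.0
[-3.35, 1.35, 0.02] -35.0
[-3.75, 1.65, 0.02] -40.0
[-4.12, 2.0, 0.02] -45.0
[-4.47, 2.37, 0.02] -50.0
[-4.56, 2.48, 0.02] -51.4
```

View pics/g_scene.png

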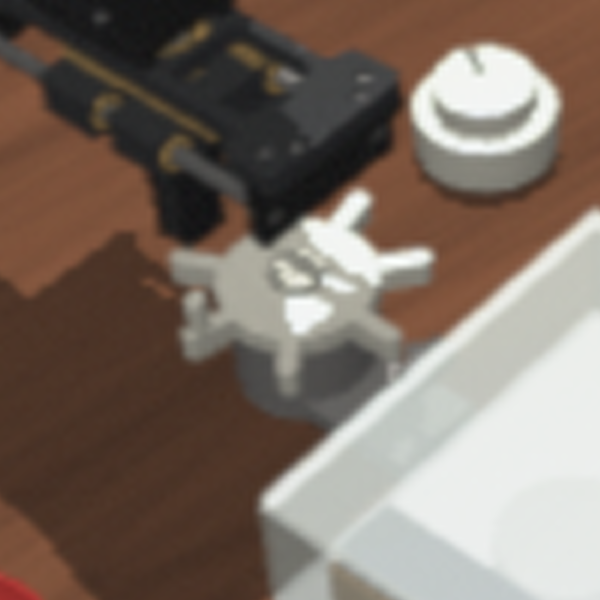

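The finger is in the gap behind the rib at crop (185,220). I'll push slowly along the arc.

Request:
send_rows([
  [-0.3, 0.1, 0, -2.5],
  [-0.54, 0.17, 0, -5],
  [-0.8, 0.23, 0, -7.5],
  [-1.05, 0.29, 0, -10],
  [-1.3, 0.37, 0, -12.5],
  [-1.54, 0.45, 0, -15],
  [-1.78, 0.55, 0, -17.5],
  [-2.01, 0.65, 0, -20],
  [-2.24, 0.74, 0, -22.5],
  [-2.47, 0.84, 0, -25],
  [-2.7, 0.95, 0, -27.5],
  [-2.92, 1.07, 0, -30],
])

```text
t: 8.08
position: [452.8, -48.3, 47.0]
ee_rot: [0.428, 0.904, 0.0, -0.001]
contact_force: [-3.0, 1.0, 1.5]
finger_gap: 0.4
```

```bash
cat >> mv.py <<'E'
def gap(az,r,z): return (np.array([HX+r*np.cos(az+TH),HY+r*np.sin(az+TH),z]),az+TH-np.pi)
def rel():
    s,R=cur(); v=s["position"][:2]-[HX,HY]; print("r",np.hypot(*v).round(1),"ang",np.degrees((np.arctan2(v[1],v[0])-TH)%(2*np.pi)).round(1))
E
python3 - <<'E'
from mv import *
ds=viewer.snapshot("scene"); crop(ds,(215,180),100,"h_scene")
rel();rows([gap(np.pi+np.radians(a),58,46) for a in np.r_[np.arange(30,52,5),51.4]])
E
```

```text
r 58.0 ang 209.7
t 8.13 pos [453.4 -48.8  47.1] az 39.4 F [-2.6  0.6  0.8] gap 0.4 tilt [-0.001  0.001 -1.   ]
[-0.03, -0.0, 0.11] 0.2
[-0.54, 0.02, 0.1] -4.8
[-1.04, 0.08, 0.1] -9.8
[-1.53, 0.19, 0.1] -14.8
[-2.02, 0.34, 0.1] -19.8
[-2.15, 0.39, 0.1] -21.2
```

View pics/h_scene.png

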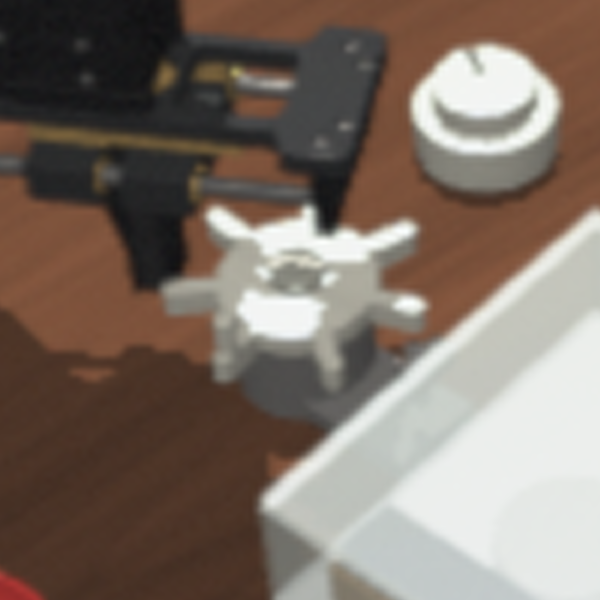

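The wheel is partway round and the force is only about 3 N. Continuing to the centre of the gap.

Request:
send_rows([
  [-0.27, 0.01, 0.1, -2.3],
  [-0.54, 0.02, 0.2, -4.8],
  [-0.79, 0.05, 0.2, -7.3],
  [-1.04, 0.08, 0.2, -9.8],
  [-1.28, 0.13, 0.2, -12.3],
  [-1.53, 0.19, 0.2, -14.8],
  [-1.78, 0.26, 0.2, -17.3],
  [-2.02, 0.34, 0.2, -19.8],
  [-2.15, 0.39, 0.2, -21.2],
  [-2.15, 0.39, 0.2, -21.2],
])

```text
t: 8.97
position: [471.4, -63.3, 45.3]
ee_rot: [0.256, 0.967, 0.0, 0.001]
contact_force: [-0.4, -0.6, 0.2]
finger_gap: 0.5
```

```bash
python3 - <<'E'
from mv import *
ds=viewer.snapshot("scene"); crop(ds,(215,180),100,"i_scene")
rel();rows([gap(np.pi+np.radians(a),58,45) for a in np.r_[51.4,np.arange(56.4,103,5),102.8]])
E
```

```text
r 57.7 ang 232.4
t 9.02 pos [471.1 -63.2  45.2] az 60.3 F [ 0.   0.6 -0.2] gap 0.7 tilt [ 0.002  0.    -1.   ]
[0.1, -0.03, 0.02] -0.3
[-0.4, -0.0, 0.02] -5.3
[-0.9, 0.06, 0.02] -10.3
[-1.4, 0.18, 0.02] -15.3
[-1.88, 0.33, 0.02] -20.3
[-2.35, 0.53, 0.02] -25.3
[-2.79, 0.76, 0.02] -30.3
[-3.22, 1.04, 0.02] -35.3
[-3.62, 1.35, 0.02] -40.3
[-3.99, 1.69, 0.02] -45.3
[-4.33, 2.06, 0.03] -50.3
[-4.42, 2.17, 0.03] -51.7
```

View pics/i_scene.png

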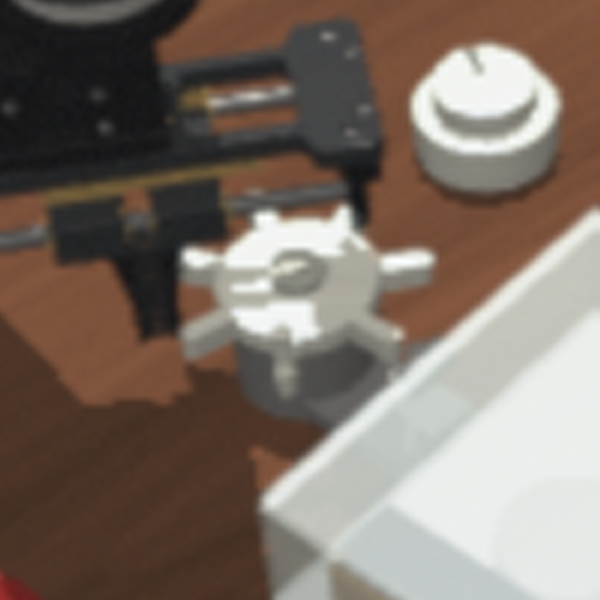

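First click done: the force is near zero, and the stud is at crop (287,365), one rib short of the pointer. Now the second click along the same arc.

Request:
send_rows([
  [-0.15, -0.02, 0, -2.8],
  [-0.4, 0, 0, -5.3],
  [-0.65, 0.03, 0, -7.8],
  [-0.9, 0.06, 0, -10.3],
  [-1.15, 0.12, 0, -12.8],
  [-1.4, 0.18, 0, -15.3],
  [-1.64, 0.25, 0, -17.8],
  [-1.88, 0.33, 0, -20.3],
  [-2.12, 0.43, 0, -22.8],
  [-2.35, 0.53, 0, -25.3],
  [-2.57, 0.64, 0, -27.8],
  [-2.79, 0.76, 0, -30.3],
])

```text
t: 10.02
position: [497.2, -70.6, 44.7]
ee_rot: [-0.006, 1.0, -0.0, -0.001]
contact_force: [-3.6, -1.4, 2.9]
finger_gap: 0.4
```

```bash
python3 - <<'E'
from mv import *
ds=viewer.snapshot("scene"); crop(ds,(215,180),100,"j_scene")
rel();rows([gap(np.pi+np.radians(a),58,45) for a in np.r_[np.arange(81.4,103,5),102.8]])
E
```

```text
r 58.2 ang 260.1
t 10.07 pos [497.8 -70.6  44.7] az 90.9 F [-1.4 -0.6  2.4] gap 0.7 tilt [-0.001 -0.    -1.   ]
[-0.13, 0.01, -0.03] 0.3
[-0.64, 0.03, -0.03] -4.7
[-1.14, 0.1, -0.03] -9.7
[-1.64, 0.21, -0.03] -14.7
[-2.12, 0.36, -0.03] -19.7
[-2.25, 0.4, -0.03] -21.1
```

View pics/j_scene.png

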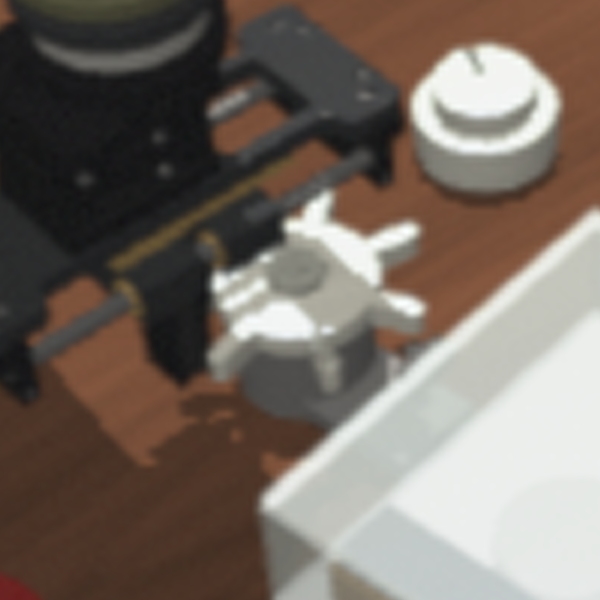

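Request:
send_rows([
  [-0.4, 0.02, 0, -2.2],
  [-0.64, 0.03, 0, -4.7],
  [-0.89, 0.06, 0, -7.2],
  [-1.14, 0.1, 0, -9.7],
  [-1.39, 0.15, 0, -12.2],
  [-1.64, 0.21, 0, -14.7],
  [-1.88, 0.28, 0, -17.2],
  [-2.1, 0.35, 0, -19.7],
  [-2.1, 0.35, 0, -19.7],
])

```text
t: 10.82
position: [520.1, -66.1, 44.9]
ee_rot: [-0.177, 0.984, -0.0, 0.001]
contact_force: [-0.2, 0.2, 0.0]
finger_gap: 0.5
```

```bash
python3 - <<'E'
from mv import *
ds=viewer.snapshot("scene"); crop(ds,(215,180),100,"k_scene")
rel();rows([gap(np.pi+np.radians(101.4),58,45),gap(np.pi+np.radians(102.8),72,45)])
E
```

```text
r 57.9 ang 282.3
t 10.87 pos [519.7 -66.3  44.8] az 110.3 F [ 0.4 -0.2 -0.6] gap 0.3 tilt [ 0.001  0.    -1.   ]
[0.09, -0.01, -0.02] -0.3
[-0.1, -1.41, -0.02] -1.7
```

View pics/k_scene.png

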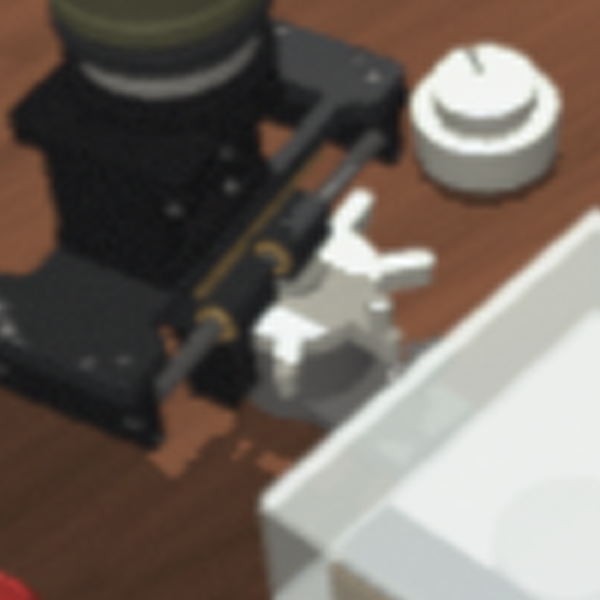

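The wheel is back at rest with no force, and the stud is near crop (382,320) at the pointer. I'll withdraw outward along the radius, then up and aside.

Request:
send_rows([
  [0, -0.6, 0, 0],
  [0, -1.4, 0, 0],
  [0, -2, 0, 0],
  [0, -2.2, -1, 0],
  [0, -2.2, -3, 0],
  [0, -2.2, -6, 0],
  [0, -2.2, -9, 0],
  [0, -2.2, -12, 0],
  [0, -4, -13, 0],
  [0, -8, -14, 0],
  [0, -12, -15, 0],
  [0, -15, -15, 0],
])

```text
t: 11.87
position: [573.1, -211.1, 198.3]
ee_rot: [-0.176, 0.984, -0.002, 0.002]
contact_force: [0.2, -0.6, 0.3]
finger_gap: 0.5
```

Request:
send_rows([
  [0, -3, 0, 0],
  [0, -6, 0, 0],
  [0, -9, 0, 0],
  [0, -12, 0, 0],
  [0, -15, 0, 0],
  [0, -15, 0, 0],
  [0, -15, 0, 0],
])

```text
t: 12.45
position: [622.8, -350.4, 194.3]
ee_rot: [-0.175, 0.985, -0.0, -0.001]
contact_force: [0.2, 0.4, -0.1]
finger_gap: 0.4
```

```bash
python3 - <<'E'
from mv import *
rows([])
d=viewer.snapshot("top"); K=case2w([[-70,-100,60],[-70,100,60],[70,100,60],[70,-100,60],[-145,0,56],[-98,0,74]],CX,CY,TH)
crop(d,(268,215),130,"l_top"); cv2.imwrite("pics/l_topfull.png",cv2.resize(d["color"][:,:,::-1],None,fx=1.5,fy=1.5))
print(proj(d,K).round(1).tolist())
ds=viewer.snapshot("scene"); crop(ds,(240,190),110,"l_scene")
E
```

```text
t 12.45 pos [ 622.8 -350.4  194.3] az 110.2 F [ 0.2  0.4 -0.1] gap 0.4 tilt [-0.001 -0.001 -1.   ]
[[316.8, 213.1], [221.1, 227.9], [211.4, 161.6], [305.7, 147.4], [274.7, 256.6], [271.4, 233.6]]
```

View pics/l_scene.png

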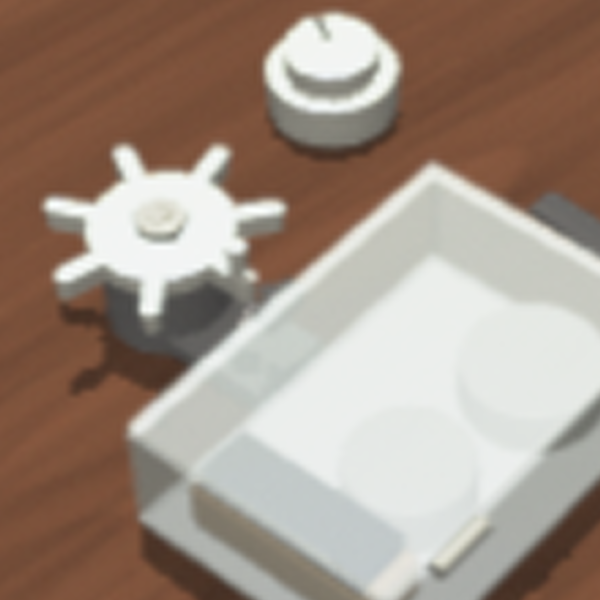

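View pics/l_top.png

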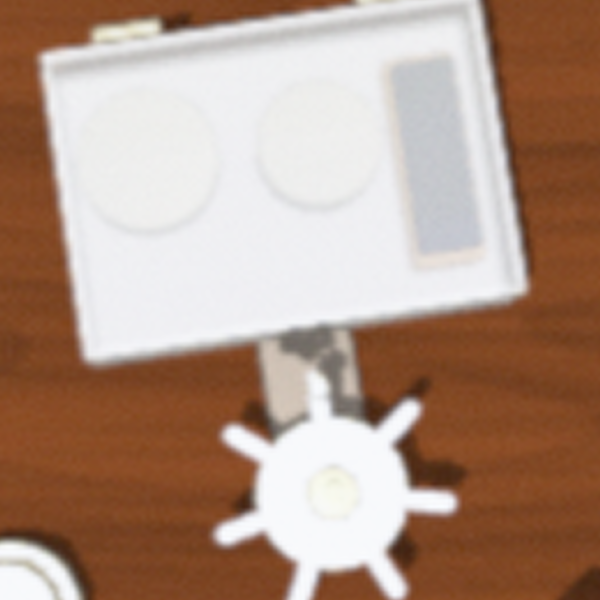

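View pics/l_topfull.png

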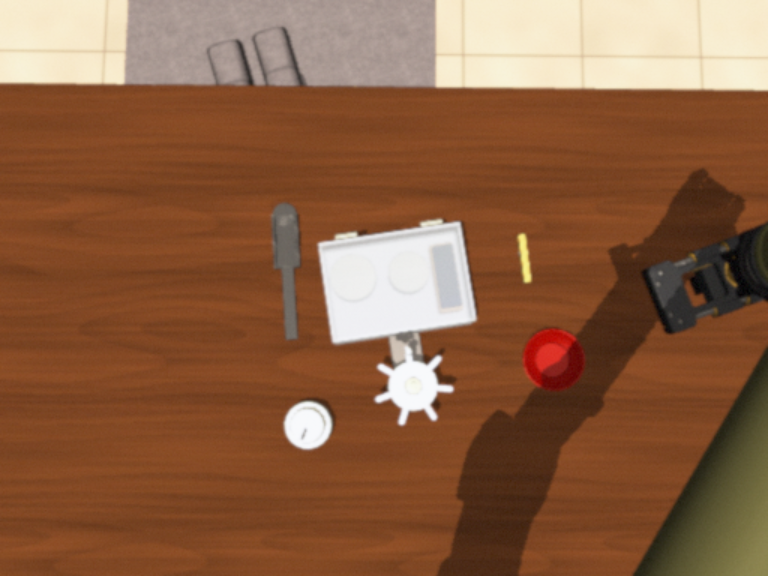

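The stud is on the pointer rib (scene crop (238,255), top crop (317,385)) and the other ribs are flat. The lid is flush, and the case and the four loose items are where they started. Handing in.

```bash
python3 -c "
from plant import robot
print(robot.job_done())"
```

```text
the job is handed in; nothing more can be done
None
```

The lid is shut and the wheel is clicked in with the stud's rib at the pointer; I handed the job in at about 12.5 s.

- **Lid:** I pushed it down first with the closed fingertips, from about 0.81 rad open. At the end the force rose to 8 N with no further travel, and both camera views show it flush.
- **Wheel:** It started 2 clicks short. I pushed it round anticlockwise in two clicks with the fingertip in one gap, with readings of at most about 5 N. It was at rest with near-zero force after each click.
- **Final check:** With the arm clear, the top and scene views both show the stud on the rib at the pointer. The case, dish, timer, shoe horn and peg look to be in their original places.

No check failed. The only disagreement was an offset of about 2 px between the scene camera and the position fit from the top camera, in line with the stated calibration.

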